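# Unload the tenoning jig into the divided crate

### The arm

A 7-joint arm with a two-finger parallel gripper is mounted at the origin on the work surface. World frame = base frame: x ahead of the robot, y to its left, z up, the work surface at z = 0. Lengths are in m, angles in rad, forces in N, time in s.
With the tool pointing down it reaches from about 0.425 to 1.025 m from the base axis. Payload 9.4 kg.
Tool frame: the origin (TCP) lies on the front face of the gripper's body, between the roots of the fingers; the fingertips stand 73 mm ahead of it and the grasp point (between the pads) lies 54 mm ahead of it; z points along the fingers, y is the line along which they close (so a half turn about z gives the same grasp; the last joint's range is limited). The gripper opens to 85 mm and grips with 20 to 120 N. Pads are 22 mm wide; open, the fingers measure 114 mm over their backs; the gripper's body (76 mm by 85 mm) begins 54 mm behind the grasp point. The pads swing forward as they close: fully open they stand 13 mm farther back than shut.
Start: joints at [-1.249, 0.599, -0.003, 1.599, 0.002, 0.943, -0.08], TCP at [0.282, 0.668, 0.304] pointing down, gripper open.
Joint ranges: [-2.57, 2.57], [-0.35, 1.97], [-1.29, 1.29], [0.11, 2.56], [-1.05, 4.19], [0.11, 1.86], [-2.63, 2.63]. Speed limits (rad/s): [2.22, 2.22, 3.01, 3.01, 3.14, 3.14, 3.14].

### API

Orientations are given as [roll, pitch, yaw] about the fixed x, y, z axes, in that order (R = Rz(yaw) Ry(pitch) Rx(roll)).
In Python, from workcell import sensors, optics, ctrl gives the robot as it stands. The module is installed in compiled form; this text tells all that it offers.
- The arm moves only by the tool move_arm, never from a script. Its arguments are lists of equal length, an entry for each row: "gripper": the opening, from 0 (shut) to 1 (fully open); "travel": the shift along the tool's x, y, z in units of 0.5 m (1.0 is 0.5 m), a list of three; "rotation": the turn, a rotation vector about the tool's x, y, z in units of 0.5 rad (1.0 is 0.5 rad), a list of three. In form: {"gripper": [gripper, ...], "travel": [[tx, ty, tz], ...], "rotation": [[wx, wy, wz], ...]}. A call has 1 to 5 rows; each row shifts and turns the commanded pose from where the row before left it, along the tool's axes as they then stand; what a row does not reach is not made up. A row lasts 1/10 s, in which the tool goes at most 50 mm and 8.59 degrees, less where a joint would pass 70% of its speed; a pose out of reach is approached as far as the arm can. A call with a number of a shift or a turn outside -1 to 1 is refused whole. A call with a gripper value outside its range is refused whole. The fingers move at their own pace and stop on an object; "squeeze" is the grip in N (left out, the last holds). Time passes only in rows, so rows that do not move let the fingers close. It gives the time, the measured TCP pose, the force, the opening and the grip force at its end, in the units of the state.
- sensors.get_state(): the state, without advancing time (a new reading comes with each control period).
- optics.camera(name): name is "scene" or "side" or "wrist"; returns (picture, depth): 384x512x3 uint8, red, green, blue; 384x512 float32, m along the optical axis (not along the pixel's ray), 0 where there is no reading.
- optics.camera_params(name): a dict with "vertical_fov" (degrees; the focal length in pixels is half the picture's height over the tangent of half this angle, whatever the lens; pixels are square), "cx", "cy" (the principal point, pixels), "k1" (the pictures are not rectified: a ray, as slopes to the right and down, at radius r is drawn at 1 + k1 r^2 times it, then the intrinsics apply), "world_to_cam" (4x4, takes a point from world to camera coordinates). Camera axes: x right, y down, z forward; pixel columns grow to the right and rows downward; lengths in m; the calibration is good to about 2 mm. A picture is of the moment at which its call begins: read the wrist's pose just before it. camera_params takes no time and is no camera call; for the wrist camera it gives the pose at the moment of the call.
- ctrl.hand_in(): hands the job in; it is judged then, once.
The state is a dict: "time": time; "qpos": joint angles; "qd": joint speeds; "joint_efforts": joint torques, N m; "eef_pos": TCP position; "orientation": TCP orientation; "contact_force": force on the tool from outside, world axes, zero at the start; "moment": the same for the moment, N m; "width": finger opening in m; "grasp_force": force on a finger pad.
Only numpy, scipy, OpenCV 4.12 (cv2) and the standard library are available. Lean on these libraries where they do the work, as an engineer would, in place of code of your own. Each camera call takes 0.05 s, during which the arm holds its last target. There are 200 camera calls.

### The job

The blanks standing in the tenoning jig on the saw table have been cut: flip the drop pawl up and over so that it stays clear of the toothed bar, draw the clamp jaw all the way back by its black grip, and stand every blank upright in the divided crate, one to a cell, set down rather than dropped, leaving those already stored in their crate. Then shut the empty jig: jaw pushed fully home and pawl back down in the teeth. The jaw stays back until the last blank is out, and leave the spray can, push stick and try square where they are.

Things in the scene. Friction and masses are not known exactly. Their poses are not given: they have to be found in the camera images.
- jig: Plywood tenoning jig fixed to the table, base 235 x 270 x 12 mm. Origin: at table level under the middle of the row of blanks; z up; x is the jaw's sliding direction, from the jaw (-x side) to the fence (+x side); y runs along the row. Stations at y = -100, -45, 45, 100 mm, x = 0, floor 12 mm above the table, cleats 10 mm high between them; some may be empty
- fence_top (a point): Middle of the top edge of the jig's low fence against which the blanks stand: jig x = 31 mm, y = 0, 72 mm above the table. The fence is 18 mm thick. The pawl's bracket stands behind it at jig x = 58 to 82 mm, within 21 mm of y = 0, also 72 mm high
- bar_end (a point): Free end of the toothed steel bar on the jig's +x side (it moves with the jaw). The bar is 16 mm wide, its top 36 mm above the table, along jig y = 0, through the fence and under the pawl. Teeth at 8 mm pitch: with the pawl down, the bar and jaw move home only, and back by no more than about 10 mm
- jaw (a joint): Slide of the clamp jaw with its toothed bar, m: 0 = fully home (towards the fence), 0.095 = drawn all the way back along the jig's -x, against its stop. Starts near 0.015, within 5 mm of the blanks. Friction about 3 N plus a little drag; it stays where it is left
- jaw_face (a point): Middle of the jaw's blank-side face (at jig x = -8 mm minus the joint value), 80 mm above the table. The jaw is an upright board 18 mm thick, 240 mm long along jig y, 25 to 135 mm above the table, with a 5 mm aluminium lip on top (up to 140 mm) that overhangs the face by 18 mm, 3 mm over the blanks' tops, so that they cannot be lifted out while it is shut
- jaw_grip (a point): Middle of the top of the jaw's upright black round grip, 30 mm in diameter, 73 mm tall, top 137 mm above the table, on jig y = 0, 32 mm behind the jaw board's back face (centre to face). It moves with the jaw
- pawl (a joint): Hinge of the drop pawl, rad: -0.05 to 0.15 = lying in the teeth, 1.4 = flipped up and over against its stop. It turns about an axis along the jig's y through pawl_pivot; the knob swings up and over towards the jaw as the value grows. It falls back under its own weight if let go below about 1.0, and stays over by itself beyond about 1.1. Light: under 2 N at the knob
- pawl_pivot (a point): The pawl's hinge axis: jig x = 70 mm, y = 0, 62 mm above the table
- pawl_knob (a point): Centre of the pawl's black round knob, a disc 22 mm in diameter and 24 mm long along the jig's y (its flat ends face +y and -y), 56 mm from pawl_pivot; with the pawl down it is 43 mm to the jig's +x side of the pivot and 36 mm above it. Nothing stands within 60 mm of its flat ends
- crate: Loose wooden crate, 242 (x) x 164 (y) x 70 mm high, 0.9 kg, walls, dividers and floor 8 mm thick. Six cells, 3 along x by 2 along y, each about 70 x 70 mm inside: cell centres at x = -78, 0, +78 mm and y = -39, +39 mm. Origin: centre of the underside
- blank1: Wooden blank, 40 x 40 mm and 120 mm tall, about 0.14 kg, standing in the jig station at jig y = -100 mm; None if absent. Origin: centre of the underside; z along its length. Sides parallel to the jig's
- blank2: Wooden blank, 40 x 40 mm and 120 mm tall, about 0.14 kg, standing in the jig station at jig y = -45 mm; None if absent. Origin: centre of the underside; z along its length. Sides parallel to the jig's
- blank3: Wooden blank, 40 x 40 mm and 120 mm tall, about 0.14 kg, standing in the jig station at jig y = 45 mm; None if absent. Origin: centre of the underside; z along its length. Sides parallel to the jig's
- blank4: Wooden blank, 40 x 40 mm and 120 mm tall, about 0.14 kg, standing in the jig station at jig y = 100 mm; None if absent. Origin: centre of the underside; z along its length. Sides parallel to the jig's
- stored1: Blank of the same size stored earlier, standing in the crate's cell at crate x = -78, y = 39 mm; None if absent. Origin: centre of the underside; z along its length
- stored2: Blank of the same size stored earlier, standing in the crate's cell at crate x = 0, y = -39 mm; None if absent. Origin: centre of the underside; z along its length
- stored3: Blank of the same size stored earlier, standing in the crate's cell at crate x = 78, y = 39 mm; None if absent. Origin: centre of the underside; z along its length
- spray: Spray can of dry lubricant, 52 mm in diameter, 170 mm tall; leave alone. Origin: centre of the underside
- push_stick: Wooden push stick, about 240 mm long, 12 mm thick, lying on the table; leave alone. Origin near the middle of its underside
- try_square: Try square with a 100 mm dark wooden stock and a 180 mm steel blade, lying on the table; leave alone. Origin under the stock's centre
Not all that is in view belongs to the job. What is shaped like the blank4 but orange is not meant.

How it is judged:
On the way, in this order (a step that is already met when the one before it is completed fails the run):
1. the pawl is flipped up clear of the teeth, the jaw not yet drawn back (value of joint pawl above 1 rad and value of joint jaw below 0.03 m), for 0.2 s.
2. the jaw is drawn back (past 85 mm of its 95 mm) (value of joint jaw above 0.085 m), for 0.2 s.
3. every blank stands in the crate, with the jaw still back (z of blank1 in the frame of crate between 0.002 and 0.018 m and x of blank1 in the frame of crate between -0.105 and 0.105 m and y of blank1 in the frame of crate between -0.066 and 0.066 m and angle between each of blank1, blank2, blank3, blank4's own z axis and vertical below 0.12 rad and z of blank2 in the frame of crate between 0.002 and 0.018 m and x of blank2 in the frame of crate between -0.105 and 0.105 m and y of blank2 in the frame of crate between -0.066 and 0.066 m and z of blank3 in the frame of crate between 0.002 and 0.018 m and x of blank3 in the frame of crate between -0.105 and 0.105 m and y of blank3 in the frame of crate between -0.066 and 0.066 m and z of blank4 in the frame of crate between 0.002 and 0.018 m and x of blank4 in the frame of crate between -0.105 and 0.105 m and y of blank4 in the frame of crate between -0.066 and 0.066 m and value of joint jaw above 0.07 m), for 0.2 s.
At the end, for the whole second after the job is handed in: Every blank, those from the jig and those stored before, stands at rest on the crate's floor, upright within 7 degrees, one to a cell; the jaw is home within 6 mm and the pawl lies in the teeth (below 0.3 rad); the crate stands flat (z of blank1 in the frame of crate between 0.002 and 0.018 m and x of blank1 in the frame of crate between -0.105 and 0.105 m and y of blank1 in the frame of crate between -0.066 and 0.066 m and angle between each of blank1, blank2, blank3, blank4, stored1, stored2, stored3's own z axis and vertical below 0.12 rad and linear speed of each of blank1, blank2, blank3, blank4, stored1, stored2, stored3, crate below 0.03 m/s and z of blank2 in the frame of crate between 0.002 and 0.018 m and x of blank2 in the frame of crate between -0.105 and 0.105 m and y of blank2 in the frame of crate between -0.066 and 0.066 m and z of blank3 in the frame of crate between 0.002 and 0.018 m and x of blank3 in the frame of crate between -0.105 and 0.105 m and y of blank3 in the frame of crate between -0.066 and 0.066 m and z of blank4 in the frame of crate between 0.002 and 0.018 m and x of blank4 in the frame of crate between -0.105 and 0.105 m and y of blank4 in the frame of crate between -0.066 and 0.066 m and z of stored1 in the frame of crate between 0.002 and 0.018 m and x of stored1 in the frame of crate between -0.105 and 0.105 m and y of stored1 in the frame of crate between -0.066 and 0.066 m and z of stored2 in the frame of crate between 0.002 and 0.018 m and x of stored2 in the frame of crate between -0.105 and 0.105 m and y of stored2 in the frame of crate between -0.066 and 0.066 m and z of stored3 in the frame of crate between 0.002 and 0.018 m and x of stored3 in the frame of crate between -0.105 and 0.105 m and y of stored3 in the frame of crate between -0.066 and 0.066 m and value of joint jaw below 0.006 m and value of joint pawl below 0.3 rad and velocity of joint jaw below 0.02 m/s and angle between crate's own z axis and vertical below 0.06 rad); the robot touches nothing.
It fails at once if a blank is dropped into the crate (reaches it faster than 0.9 m/s) ((horizontal distance between blank1 and crate below 0.12 m and height (world z) of blank1 below 0.1 m and linear speed of blank1 above 0.9 m/s) or (horizontal distance between blank2 and crate below 0.12 m and height (world z) of blank2 below 0.1 m and linear speed of blank2 above 0.9 m/s) or (horizontal distance between blank3 and crate below 0.12 m and height (world z) of blank3 below 0.1 m and linear speed of blank3 above 0.9 m/s) or (horizontal distance between blank4 and crate below 0.12 m and height (world z) of blank4 below 0.1 m and linear speed of blank4 above 0.9 m/s)).
It fails at once if the spray can is disturbed (moved over 20 mm) (distance of spray from where it was at the start of the episode above 0.02 m).
It fails at once if the push stick is disturbed (moved over 20 mm) (distance of push_stick from where it was at the start of the episode above 0.02 m).
It fails at once if the try square is disturbed (moved over 20 mm) (distance of try_square from where it was at the start of the episode above 0.02 m).
Of blank1, blank2, blank3, blank4 only 2 to 4 are there at a start; the rules pass over those that are not, and their reading is None.
Of stored1, stored2, stored3 only 1 to 2 are there at a start; the rules pass over those that are not, and their reading is None.
At some moment in a run one of crate may be knocked a few centimetres aside while the robot is not near it.
It also fails if it takes over 210 s, if anything falls off the work surface, if the arm or the gripper's body presses on something with over 40 N, if the wrist force passes 120 N, or if a joint passes its speed limit or range.

## Working session

There is one attempt and no reset: what is moved stays moved. The work goes in short steps, Python scripts to look and compute and a tool call to move; the robot and the scene stay as the last step left them, time stands still between calls to the robot, and variables do not carry over. Pictures are saved under pics/ and viewed, at most 14 in all, crops included, and the job is handed in when it is done.

Besides the shell and the picture viewer there is one more tool, called as name(argument=value, ...) on one line, values as JSON. move_arm: Moves the arm, as the interface text tells. Its arguments: {"type":"object","properties":{"gripper":{"type":"array"},"travel":{"type":"array"},"rotation":{"type":"array"},"squeeze":{"type":"number"}},"required":["gripper","travel","rotation"]}

```bash
mkdir -p pics; cat > h.py <<'E'
import numpy as np, cv2
from workcell import sensors, optics, ctrl
from scipy.spatial.transform import Rotation as Rot
def cam(n):
    p=optics.camera_params(n); im,d=optics.camera(n); return im,d,p
def save(n,im): cv2.imwrite('pics/'+n,im[:,:,::-1])
def cloud(d,p):
    h,w=d.shape; f=h/2/np.tan(np.radians(p['vertical_fov'])/2)
    K=np.array([[f,0,p['cx']],[0,f,p['cy']],[0,0,1]])
    uv=np.stack(np.meshgrid(np.arange(w),np.arange(h)),-1).reshape(-1,1,2).astype(np.float64)
    s=cv2.undistortPoints(uv,K,np.array([p['k1'],0,0,0,0.])).reshape(h,w,2)
    c=np.dstack([s[...,0]*d,s[...,1]*d,d]); T=np.linalg.inv(p['world_to_cam'])
    return c@T[:3,:3].T+T[:3,3]
E
python3 - <<'E'
from h import *
s=sensors.get_state(); print(s)
for n in ('scene','side','wrist'):
    im,d,p=cam(n); save(n+'0.png',im); np.savez(n+'0.npz',im=im,P=cloud(d,p),d=d); print(n,p['vertical_fov'],p['k1'],np.linalg.inv(p['world_to_cam'])[:3].round(3).tolist())
E
```

```text
{'time': 0.0, 'qpos': array([-1.24870965,  0.60014179, -0.00252892,  1.60009806,  0.00179981,
        0.94291078, -0.0797785 ]), 'qd': array([ 0.00082709,  0.00203248, -0.00125815,  0.00132908, -0.00178884,
       -0.00069413,  0.00179356]), 'joint_efforts': array([ 2.04801174e-03, -7.76453948e+01,  1.56545252e+00, -2.58037162e+01,
        1.22396226e-02,  8.55067803e-03, -7.76624461e-06]), 'eef_pos': array([0.2813964 , 0.66778801, 0.3030164 ]), 'orientation': array([-3.14004399e+00,  1.50555362e-04,  2.74287411e+00]), 'contact_force': array([-0.4584208 , -0.7780067 , -0.46865099]), 'moment': array([-0.00293811,  0.03136523,  0.02663958]), 'grasp_force': 0.0, 'width': 0.08502263130894043}
scene 57.781733135447496 -0.08396055500941087 [[0.822, 0.42, -0.384, 1.048], [0.569, -0.602, 0.56, -0.612], [0.004, -0.679, -0.734, 0.921]]
side 50.363569465557234 -0.08863937085457865 [[0.936, -0.205, 0.285, 0.24], [-0.351, -0.58, 0.735, -1.017], [0.014, -0.788, -0.615, 0.973]]
wrist 59.55790719378277 -0.03320114135189443 [[0.389, 0.877, 0.281, 0.211], [0.921, -0.37, -0.119, 0.698], [-0.0, 0.305, -0.952, 0.372]]
```

View pics/scene0.png

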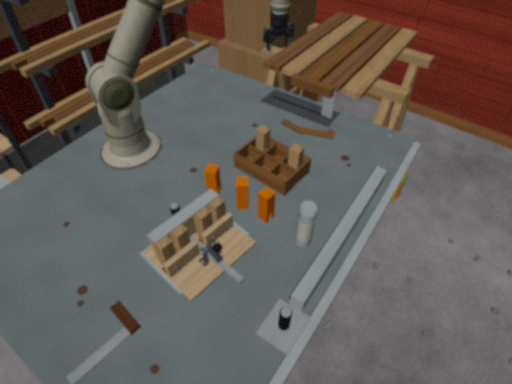

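View pics/side0.png

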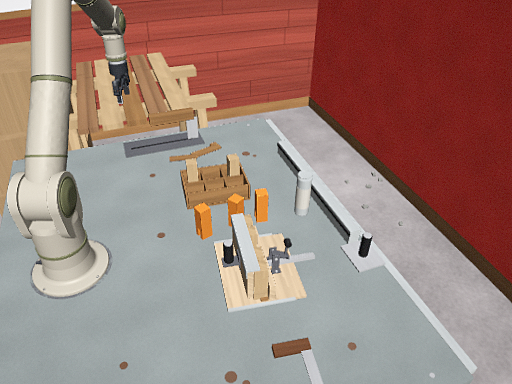

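The scene view shows the jig at about (200,245), the crate at (272,162) holding two stored blanks, three orange decoys at (213,178), (242,193) and (266,205), and the spray can at (306,222). The side view agrees. Next I measure.

```bash
python3 - <<'E'
from h import *
a=np.load('scene0.npz'); b=np.load('side0.npz')
c=cv2.resize(a['im'][120:310,120:330],None,fx=2.4,fy=2.4,interpolation=3); e=cv2.resize(b['im'][130:320,160:330],None,fx=2.4,fy=2.4,interpolation=3)
h=max(c.shape[0],e.shape[0]); c=np.vstack([c,np.zeros((h-c.shape[0],c.shape[1],3),np.uint8)])
im=np.hstack([c,e])[:, :800] if c.shape[1]+e.shape[1]>800 else np.hstack([c,e])
save('crop1.png',im); 
for n,q in(('s',a),('d',b)):
    P=q['P']; hs=cv2.cvtColor(q['im'],cv2.COLOR_RGB2HSV)
    z=P[...,2]; ok=(q['d']>0)&(P[...,0]>.2)&(P[...,0]<1.2)&(abs(P[...,1])<.8)
    # orange decoys
    m=((hs[...,0]>7)&(hs[...,0]<16)&(hs[...,1]>230)&(z>.01)&ok).astype(np.uint8)
    k,l,st,ce=cv2.connectedComponentsWithStats(m)
    for i in range(1,k):
        if st[i,4]>60:
            t=P[(l==i)&(z>.0)]; print(n,'orange',st[i,4],t.min(0).round(3),t.max(0).round(3))
    # height > .11 comps
    m=((z>.105)&(z<.25)&ok).astype(np.uint8)
    k,l,st,ce=cv2.connectedComponentsWithStats(m,connectivity=4)
    for i in range(1,k):
        if st[i,4]>15:
            t=P[l==i]; print(n,'high',ce[i].round(),st[i,4],t.min(0).round(3),t.max(0).round(3))
E
```

```text
s orange 150 [ 0.436 -0.019  0.012] [0.468 0.017 0.116]
s orange 170 [ 0.562 -0.011  0.01 ] [0.587 0.009 0.114]
s orange 219 [ 0.642 -0.008  0.012] [0.678 0.027 0.117]
s high [312.  85.] 573 [0.371 0.637 0.105] [0.584 0.678 0.16 ]
s high [262. 131.] 134 [0.447 0.249 0.105] [0.492 0.295 0.131]
s high [296. 150.] 153 [0.608 0.228 0.105] [0.649 0.273 0.13 ]
s high [211. 170.] 142 [ 0.42  -0.023  0.106] [0.467 0.027 0.123]
s high [241. 182.] 145 [ 0.537 -0.014  0.105] [0.589 0.04  0.123]
s high [266. 194.] 166 [ 0.635 -0.007  0.106] [0.679 0.038 0.123]
s high [184. 220.] 1862 [ 0.457 -0.33   0.105] [ 0.576 -0.084  0.144]
s high [307. 214.] 433 [ 0.784 -0.028  0.105] [0.836 0.024 0.172]
s high [216. 246.] 50 [ 0.64  -0.236  0.105] [ 0.659 -0.212  0.112]
d high [171. 116.] 556 [0.371 0.634 0.105] [0.569 0.678 0.158]
d high [233. 159.] 120 [0.608 0.226 0.105] [0.651 0.272 0.132]
d high [191. 163.] 110 [0.449 0.247 0.106] [0.491 0.292 0.131]
d high [304. 181.] 317 [ 0.783 -0.029  0.105] [0.832 0.026 0.175]
d high [261. 193.] 123 [ 0.636 -0.007  0.106] [0.679 0.039 0.123]
d high [235. 199.] 138 [ 0.537 -0.013  0.105] [0.59  0.04  0.125]
d high [202. 209.] 149 [ 0.419 -0.021  0.105] [0.468 0.028 0.125]
d high [249. 246.] 1425 [ 0.482 -0.332  0.105] [ 0.577 -0.085  0.144]
d high [287. 241.] 40 [ 0.64  -0.236  0.105] [ 0.66  -0.211  0.114]
d high [228. 247.] 129 [ 0.455 -0.215  0.105] [ 0.482 -0.186  0.142]
```

View pics/crop1.png

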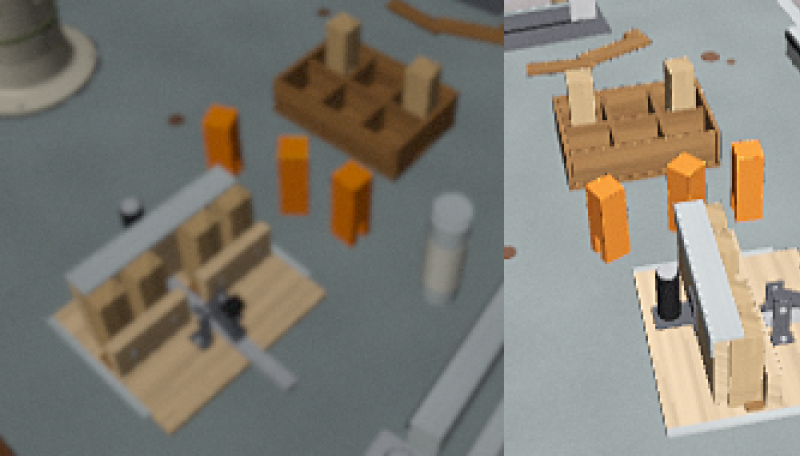

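The crops show all four stations filled, stored blanks in the crate's two +y corner cells, and the pawl down. Now I fit the poses.

```bash
cat > fit.py <<'E'
from h import *
def rect(t):
    (c,s,a)=cv2.minAreaRect((t[:,:2]*1000).astype(np.float32)); 
    return np.round(c,1),np.round(s,1),round(a,2)
E
python3 - <<'E'
from fit import *
for n in ('scene','side'):
    q=np.load(n+'0.npz');P=q['P'];im=q['im'].astype(int);z=P[...,2];x=P[...,0];y=P[...,1]
    sat=im.max(2)-im.min(2)
    r=(x>.4)&(x<.72)&(y>-.37)&(y<-.05)
    lip=r&(z>.134)&(z<.146)&(sat<40)&(im.sum(2)>250)
    print(n,'lip',lip.sum(),rect(P[lip]))
    bl=r&(z>.124)&(z<.136)&(x>.5)&(sat>40); print('blanktops',bl.sum(),P[bl].min(0).round(3) if bl.any() else '')
    blk=r&(im.max(2)<70)&(z>.13)&(x<.5); print('griptop',blk.sum(),rect(P[blk]) if blk.sum()>4 else '')
    kn=r&(im.max(2)<60)&(z>.075)&(x>.6); t=P[kn]; print('knob',kn.sum(),t.min(0).round(3),t.max(0).round(3),t.mean(0).round(3))
    fe=r&(z>.066)&(z<.076)&(x>.53)&(sat>40); print('fence',fe.sum(),rect(P[fe]))
    cr=(x>.35)&(x<.75)&(y>.08)&(y<.4)&(z>.062)&(z<.075); 
    m=cr.astype(np.uint8); print('crate',cr.sum(),rect(P[cr]))
    for x0,y0 in((.47,.272),(.629,.25)):
        t=P[(abs(x-x0)<.05)&(abs(y-y0)<.05)&(z>.124)&(z<.134)]; print('st',len(t),rect(t))
    for x0,y0 in((.444,0),(.563,.013),(.657,.016),(.808,0)):
        t=P[(abs(x-x0)<.05)&(abs(y-y0)<.05)&(z>.115)&(z<.178)]; print('or',len(t),rect(t),t[:,2].max())
E
```

```text
scene lip 970 (array([ 498.4, -202.2]), array([240.3,  83.4]), 81.79)
blanktops 456 [ 0.511 -0.329  0.124]
griptop 18 (array([ 479.9, -204. ]), array([23.7,  9.3]), 62.22)
knob 61 [ 0.637 -0.238  0.076] [ 0.66  -0.215  0.112] [ 0.651 -0.228  0.106]
fence 483 (array([ 555. , -211.3]), array([257.8,  51. ]), 82.34)
crate 464 (array([544.3, 223.6]), array([168.5, 245.4]), 84.96)
st 76 (array([469.5, 273.2]), array([40.8, 43.6]), 82.51)
st 85 (array([629.1, 251. ]), array([40.4, 43.5]), 2.09)
or 108 (array([441.8,   3.3]), array([41.5, 43.9]), 15.81) 0.12259859732456801
or 119 (array([561.2,  13.2]), array([38.9, 41.4]), 34.16) 0.12293298428950006
or 130 (array([656.9,  16.2]), array([41.9, 41.1]), 80.66) 0.12287657160499565
or 399 (array([809.1,  -1.7]), array([50.3, 51. ]), 42.59) 0.1724873447191001
side lip 855 (array([ 497.4, -203.7]), array([241.2,  81.2]), 82.63)
blanktops 344 [ 0.505 -0.331  0.124]
griptop 17 (array([ 466.6, -208.4]), array([12.2, 26.2]), 74.03)
knob 45 [ 0.639 -0.237  0.092] [ 0.655 -0.214  0.114] [ 0.647 -0.229  0.105]
fence 175 (array([ 587.5, -220. ]), array([256.5,  55.4]), 75.55)
crate 465 (array([545.6, 225.4]), array([173.7, 243.6]), 85.46)
st 69 (array([470.8, 270.6]), array([44. , 39.2]), 84.26)
st 67 (array([628.8, 250. ]), array([39.2, 45.1]), 1.39)
or 111 (array([443.7,   2.9]), array([41. , 42.2]), 17.17) 0.12463875591533269
or 99 (array([563.7,  13.7]), array([40.5, 40.2]), 34.18) 0.12458686223850024
or 94 (array([657.3,  15.2]), array([44. , 40.5]), 81.99) 0.1231239640638836
or 285 (array([ 8.086e+02, -3.000e-01]), array([53. , 50.9]), 80.44) 0.1747302987013306
```

move_arm(gripper=[1,1,1,1,1], travel=[[0,0,0],[0,0,0],[-0.033,-0.083,-0.005],[-0.033,-0.083,-0.005],[-0.033,-0.083,-0.005]], rotation=[[0,0,-0.265],[0,0,-0.265],[0,0,0],[0,0,0],[0,0,0]])

```text
time: 0.65
eef_pos: [0.3141, 0.5365, 0.3109]
orientation: [-3.141, -0.0, 3.008]
contact_force: [0.7, -0.2, 0.3]
width: 0.0855
grasp_force: 0.0
```

move_arm(gripper=[1,1,1,1,1], travel=[[-0.033,-0.083,-0.005],[-0.033,-0.083,-0.005],[-0.033,-0.083,-0.005],[-0.033,-0.083,-0.005],[-0.033,-0.083,-0.005]], rotation=[[0,0,0],[0,0,0],[0,0,0],[0,0,0],[0,0,0]])

```text
time: 1.15
eef_pos: [0.3682, 0.3196, 0.3239]
orientation: [-3.142, 0.0, 3.008]
contact_force: [0.3, -0.3, 0.5]
width: 0.0857
grasp_force: 0.0
```

move_arm(gripper=[1,1,1,1,1], travel=[[-0.033,-0.083,-0.005],[-0.033,-0.083,-0.005],[-0.033,-0.083,-0.005],[-0.033,-0.083,-0.005],[-0.033,-0.083,-0.005]], rotation=[[0,0,0],[0,0,0],[0,0,0],[0,0,0],[0,0,0]])

```text
time: 1.65
eef_pos: [0.4222, 0.103, 0.3366]
orientation: [3.141, 0.0, 3.008]
contact_force: [0.2, 0.6, 1.0]
width: 0.0849
grasp_force: 0.0
```

move_arm(gripper=[1,1,1,1,1], travel=[[-0.033,-0.083,-0.005],[-0.033,-0.083,-0.005],[-0.033,-0.083,-0.005],[-0.033,-0.083,-0.005],[-0.033,-0.083,-0.005]], rotation=[[0,0,0],[0,0,0],[0,0,0],[0,0,0],[0,0,0]])

```text
time: 2.15
eef_pos: [0.4763, -0.1137, 0.3491]
orientation: [3.142, 0.0, 3.008]
contact_force: [1.0, 0.6, -0.5]
width: 0.0859
grasp_force: 0.0
```

move_arm(gripper=[1,1,1], travel=[[-0.033,-0.083,0],[-0.033,-0.083,0],[0,0,0]], rotation=[[0,0,0],[0,0,0],[0,0,0]])

```text
time: 2.45
eef_pos: [0.4982, -0.2044, 0.3489]
orientation: [-3.139, 0.001, 3.001]
contact_force: [-1.5, -0.5, 0.0]
width: 0.0852
grasp_force: 0.0
```

```bash
python3 - <<'E'
from fit import *
im,d,p=cam('wrist'); save('w1.png',im); np.savez('w1.npz',im=im,P=cloud(d,p),d=d); print(sensors.get_state()['eef_pos'])
E
```

```text
[ 0.49772817 -0.20132406  0.34856413]
```

View pics/w1.png

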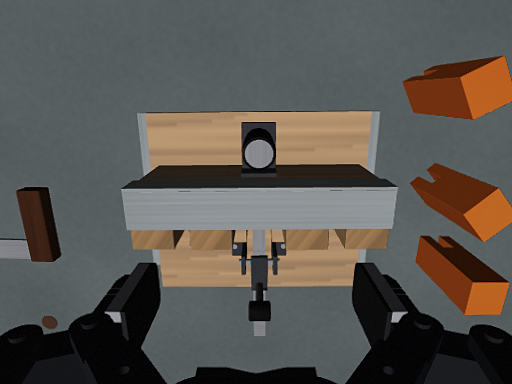

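The wrist view has the jig centred, with the grip's top at (259,152), the lip across rows 188–230, four blank tops around row 238 and the knob at (260,309).

```bash
python3 - <<'E'
from fit import *
q=np.load('w1.npz');P=q['P'];im=q['im'].astype(int);z=P[...,2]
v,u=np.mgrid[:384,:512]
lip=(u>120)&(u<400)&(v>180)&(v<235)&(abs(z-.14)<.004); print('lip',lip.sum(),rect(P[lip]),np.median(z[lip]))
g=(u>235)&(u<285)&(v>125)&(v<172)&(abs(z-.137)<.006); print('grip',g.sum(),rect(P[g]),np.median(z[g]))
kn=(u>240)&(u<280)&(v>290)&(v<328)&(z>.085); t=P[kn]; print('knob',kn.sum(),rect(t),t[:,2].max())
print('knobtop',np.median(t[t[:,2]>t[:,2].max()-.003],0))
for a,b in((125,180),(185,238),(285,335),(338,395)):
    m=(u>a)&(u<b)&(v>225)&(v<255)&(abs(z-.132)<.004); print(m.sum(),rect(P[m]))
bar=(u>250)&(u<270)&(v>320)&(v<340)&(abs(z-.036)<.005); print('bar',rect(P[bar]) if bar.any() else 0)
base=(u>130)&(u<385)&(v>100)&(v<290)&(abs(z-.012)<.003);print('base',rect(P[base]))
E
```

```text
lip 11524 (array([ 518.2, -205.1]), array([240.1,  40.1]), 82.34) 0.13905469318281846
grip 938 (array([ 469.5, -198.4]), array([28.2, 28.9]), 82.23) 0.13761149835558786
knob 446 (array([ 540.3, -207.4]), array([ 23.1, 238. ]), 82.2) 0.41768165650441197
knobtop [ 0.42214369 -0.19345865  0.41768166]
823 (array([ 537.2, -308.5]), array([39.9, 20.4]), 82.27)
853 (array([ 544.5, -254.3]), array([40. , 20.7]), 82.06)
866 (array([ 557., -165.]), array([39.7, 21.7]), 81.92)
843 (array([ 564.3, -110. ]), array([40. , 20.6]), 81.98)
bar (array([ 727.4, -233.1]), array([13.9, 19.2]), 81.77)
base (array([ 558.9, -210. ]), array([288.1, 236. ]), 82.23)
```

```bash
cat > go.py <<'E'
import sys
from h import *
# go.py x y z yawdeg : remaining shift of TCP in tool units (after turning), turn in units
def go(x,y,z,yaw):
    s=sensors.get_state(); R=Rot.from_euler('xyz',[np.pi,0,np.radians(yaw)]); R0=Rot.from_euler('xyz',s['orientation'])
    d=np.array([x,y,z])-s['eef_pos']
    print('travel units',(R.inv().apply(d)/.5).round(3),'in present axes',(R0.inv().apply(d)/.5).round(3),'turn',((R0.inv()*R).as_rotvec()/.5).round(3))
O=np.array([.541,-.2085]); a=np.radians(-7.8); ex=np.array([np.cos(a),np.sin(a)]); ey=np.array([-ex[1],ex[0]])
def jig(x,y,z,yaw): go(*(O+x*ex+y*ey),z,yaw)
E
python3 - <<'E'
from go import *
q=np.load('w1.npz');P=q['P'];z=P[...,2]; v,u=np.mgrid[:384,:512]
kn=(u>240)&(u<280)&(v>290)&(v<328)&(z>.085)&(z<.13); t=P[kn]; r=t[:,:2]-O; print(kn.sum(),t[:,2].max(),(r@ex).min(),(r@ex).max(),(r@ey).min(),(r@ey).max())
jig(.113,0,.2,172.2)
jig(.113,0,.098+.054,172.2)
E
```

```text
440 0.11210433069772241 0.09915531746684599 0.1182025592997411 -0.010553583620718373 0.012582559892610923
travel units [-0.314 -0.002  0.297] in present axes [-0.314 -0.001  0.297] turn [-0.002 -0.    -0.005]
travel units [-0.314 -0.002  0.393] in present axes [-0.314 -0.001  0.393] turn [-0.002 -0.    -0.005]
```

move_arm(gripper=[1,1,1,1,1], travel=[[-0.078,0,0.06],[-0.078,0,0.06],[-0.078,0,0.06],[-0.077,0,0.06],[0,0,0.07]], rotation=[[0,0,-0.005],[0,0,0],[0,0,0],[0,0,0],[0,0,0]])

```text
time: 3.0
eef_pos: [0.6569, -0.2167, 0.1926]
orientation: [3.141, 0.004, 3.014]
contact_force: [-0.4, 0.3, -0.1]
width: 0.0853
grasp_force: 0.0
```

move_arm(gripper=[1,1,1], travel=[[0,0,0.05],[0,0,0.032],[0,0,0]], rotation=[[0,0,0],[0,0,0],[0,0,0]])

```text
time: 3.3
eef_pos: [0.651, -0.2174, 0.1508]
orientation: [3.141, -0.004, 3.011]
contact_force: [-0.9, 0.1, -0.9]
width: 0.0853
grasp_force: 0.0
```

move_arm(gripper=[0,0,0,0,0], travel=[[0,0,0],[0,0,0],[0,0,0],[0,0,0],[0,0,0]], rotation=[[0,0,0],[0,0,0],[0,0,0],[0,0,0],[0,0,0]], squeeze=20)

```text
time: 3.8
eef_pos: [0.6521, -0.2225, 0.1547]
orientation: [-3.138, 0.003, 3.008]
contact_force: [-1.3, -9.7, 6.3]
width: 0.0236
grasp_force: 25.7
```

```bash
python3 - <<'E'
from go import *
s=sensors.get_state(); print(s['width'],s['grasp_force'],s['contact_force'])
r=s['eef_pos'][:2]-O; print(r@ex,r@ey,s['eef_pos'][2])
E
```

```text
0.02360898766306105 25.67376583814621 [-1.30423912 -9.70657419  6.34320335]
0.1119568111184308 0.0011912448025211838 0.15471218052743319
```

move_arm(gripper=[0,0,0,0,0], travel=[[0.031,0,-0.024],[0.037,0,-0.012],[0.039,0,0.001],[0.024,0,0.008],[0,0,0]], rotation=[[0,0,0],[0,0,0],[0,0,0],[0,0,0],[0,0,0]])

```text
time: 4.3
eef_pos: [0.5863, -0.2137, 0.1683]
orientation: [-3.138, 0.004, 3.007]
contact_force: [-3.6, -8.7, 10.2]
width: 0.0236
grasp_force: 25.8
```

move_arm(gripper=[0,0,0,0.6,0.6], travel=[[0,0,0],[0,0,0],[0,0,0],[0,0,0],[0,0,0]], rotation=[[0,0,0],[0,0,0],[0,0,0],[0,0,0],[0,0,0]])

```text
time: 4.8
eef_pos: [0.5872, -0.2103, 0.1669]
orientation: [3.141, 0.001, 3.01]
contact_force: [-0.7, 0.1, -0.7]
width: 0.0507
grasp_force: 0.0
```

```bash
python3 - <<'E'
from go import *
s=sensors.get_state(); print(s['width'],s['grasp_force'],s['contact_force'])
r=s['eef_pos'][:2]-O; print(r@ex,r@ey,s['eef_pos'][2])
E
```

```text
0.05067209991484324 0.0 [-0.65019351  0.09874799 -0.73547219]
0.046067458074693576 0.004484597287123385 0.16691749817955487
```

move_arm(gripper=[1,1,1,1,1], travel=[[0,0,-0.09],[0,0,-0.096],[0.078,-0.003,0],[0.079,-0.003,0],[0.079,-0.002,0]], rotation=[[0,0,0],[0,0,0],[0,0,0],[0,0,0],[0,0,0]])

```text
time: 5.3
eef_pos: [0.4684, -0.1982, 0.2598]
orientation: [3.141, 0.001, 3.011]
contact_force: [0.2, 0.0, -0.4]
width: 0.0851
grasp_force: 0.0
```

move_arm(gripper=[1], travel=[[0,0,0]], rotation=[[0,0,0]])

```text
time: 5.4
eef_pos: [0.4643, -0.1981, 0.2595]
orientation: [3.141, -0.004, 3.009]
contact_force: [0.1, -0.4, 1.2]
width: 0.0855
grasp_force: 0.0
```

```bash
python3 - <<'E'
from go import *
jig(-.072,0,.169,172.2)
im,d,p=cam('scene'); P=cloud(d,p); z=P[...,2]
r=P[...,:2]-O; X=r@ex;Y=r@ey
b=(im.max(2)<60)&(z>.08)&(abs(Y)<.02)&(X>.02)&(X<.13); t=P[b]; print('knob now',b.sum(),X[b].min(),X[b].max(),z[b].max())
E
```

```text
travel units [-0.011  0.     0.181] in present axes [-0.012 -0.     0.181] turn [ 0.002 -0.008  0.007]
knob now 90 0.033991000854063196 0.10670108081212545 0.12275774487632607
```

move_arm(gripper=[1,1,0,0,0], travel=[[-0.006,0,0.09],[-0.005,0,0.09],[0,0,0],[0,0,0],[0,0,0]], rotation=[[0,0,0],[0,0,0],[0,0,0],[0,0,0],[0,0,0]], squeeze=40)

```text
time: 5.95
eef_pos: [0.476, -0.1999, 0.171]
orientation: [-3.141, 0.002, 3.01]
contact_force: [-0.0, 0.4, 0.3]
width: 0.0438
grasp_force: 0.0
```

move_arm(gripper=[0,0,0], travel=[[0,0,0],[0,0,0],[0,0,0]], rotation=[[0,0,0],[0,0,0],[0,0,0]])

```text
time: 6.25
eef_pos: [0.476, -0.1994, 0.1716]
orientation: [3.142, 0.004, 3.011]
contact_force: [0.7, 2.1, 7.6]
width: 0.029
grasp_force: 39.1
```

move_arm(gripper=[0,0,0,0,0], travel=[[0.03,0,0],[0.036,0,0],[0.036,0,0],[0.036,0,0],[0.026,0,0]], rotation=[[0,0,0],[0,0,0],[0,0,0],[0,0,0],[0,0,0]])

```text
time: 6.75
eef_pos: [0.3952, -0.1886, 0.1716]
orientation: [-3.141, 0.006, 3.011]
contact_force: [7.0, 6.1, 3.3]
width: 0.0289
grasp_force: 41.1
```

move_arm(gripper=[0,0,0], travel=[[0,0,0],[0,0,0],[0,0,0]], rotation=[[0,0,0],[0,0,0],[0,0,0]])

```text
time: 7.05
eef_pos: [0.395, -0.1885, 0.1715]
orientation: [-3.142, 0.004, 3.012]
contact_force: [1.1, 5.3, 14.1]
width: 0.0292
grasp_force: 43.3
```

```bash
python3 - <<'E'
from go import *
s=sensors.get_state(); r=s['eef_pos'][:2]-O; print(r@ex,r@ey,s['eef_pos'][2],s['contact_force'],s['width'])
im,d,p=cam('side'); P=cloud(d,p); z=P[...,2]; im=im.astype(int)
r=P[...,:2]-O; X=r@ex;Y=r@ey
b=(abs(z-.14)<.004)&(abs(Y)<.12)&(X>-.16)&(X<.0)&(im.max(2)-im.min(2)<40)&(abs(Y)>.06); print('lip X',b.sum(),X[b].min(),X[b].max())
E
```

```text
-0.14736267605623501 -3.122518853965244e-05 0.17154387820800845 [ 1.08060779  5.32951102 14.14397798] 0.02921897898822364
lip X 313 -0.12421099985611216 -0.084941733262282
```

move_arm(gripper=[1,1,1,1,1], travel=[[0,0,0],[0,0,0],[0,0,-0.09],[0,0,-0.1],[0,0,0]], rotation=[[0,0,0],[0,0,0],[0,0,0],[0,0,0],[0,0,0.285]])

```text
time: 7.6
eef_pos: [0.3951, -0.19, 0.2695]
orientation: [3.141, 0.009, 2.866]
contact_force: [0.0, 0.2, -1.1]
width: 0.0855
grasp_force: 0.0
```

move_arm(gripper=[1,1,1,1,1], travel=[[0,0,0],[0,0,0],[0,0,0],[0,0,0],[0,0,0]], rotation=[[0,0,0.285],[0,0,0.285],[0,0,0.285],[0,0,0.285],[0,0,0.285]])

```text
time: 8.1
eef_pos: [0.3937, -0.189, 0.2649]
orientation: [3.141, 0.001, 2.149]
contact_force: [-0.3, -0.6, -0.8]
width: 0.0855
grasp_force: 0.0
```

move_arm(gripper=[1,1,1,1,1], travel=[[0,0,0],[0,0,0],[0,0,0],[0,0,0],[0,0,0]], rotation=[[0,0,0.285],[0,0,0.285],[0,0,0.285],[0,0,0.285],[0,0,0.285]])

```text
time: 8.6
eef_pos: [0.3937, -0.1889, 0.2649]
orientation: [3.141, -0.0, 1.437]
contact_force: [0.0, 0.6, -0.2]
width: 0.0854
grasp_force: 0.0
```

move_arm(gripper=[1,1], travel=[[0,0,0],[0,0,0]], rotation=[[0,0,0],[0,0,0]])

```text
time: 8.8
eef_pos: [0.3938, -0.1888, 0.2646]
orientation: [3.141, 0.0, 1.447]
contact_force: [-0.3, 0.5, 0.2]
width: 0.0856
grasp_force: 0.0
```

```bash
python3 - <<'E'
from go import *
print(sensors.get_state()['qpos'])
im,d,p=cam('scene'); P=cloud(d,p); z=P[...,2]; im=im.astype(int)
r=P[...,:2]-O; X=r@ex;Y=r@ey
for y in(-.1,-.045,.045,.1):
    b=(abs(z-.132)<.006)&(abs(Y-y)<.026)&(abs(X)<.03); print(y,b.sum(),X[b].min(),X[b].max(),Y[b].min(),Y[b].max(),np.median(z[b]))
jig(0,.1,.27,82.2)
E
```

```text
[-0.13287506  0.37067991  0.60592335  2.30225822 -0.39544908  0.56541852
  0.65562278]
-0.1 203 -0.02265014882037911 0.019710890091125345 -0.11948415208996467 -0.07852884372975005 0.13223547952421166
-0.045 173 -0.019947263133538756 0.021990191638042087 -0.06488771655304493 -0.024462966911818915 0.13100480121393765
0.045 160 -0.021689898385178968 0.020398979010701965 0.023174741273703427 0.06434696520892527 0.13073856957687258
0.1 148 -0.021362452329064537 0.019607092933203302 0.07756520017771794 0.12102320053763285 0.13093975249111056
travel units [ 0.201  0.297 -0.011] in present axes [ 0.197  0.299 -0.011] turn [ 0.001 -0.     0.024]
```

move_arm(gripper=[1,1,1,1,1], travel=[[0.05,0.074,0],[0.05,0.074,0],[0.05,0.074,0],[0.05,0.075,0],[0,0,0]], rotation=[[0,0,0.024],[0,0,0],[0,0,0],[0,0,0],[0,0,0]])

```text
time: 9.35
eef_pos: [0.5597, -0.1064, 0.2639]
orientation: [3.139, -0.001, 1.44]
contact_force: [-0.3, -0.2, 0.2]
width: 0.0851
grasp_force: 0.0
```

move_arm(gripper=[1], travel=[[0,0,0]], rotation=[[0,0,0]])

```text
time: 9.45
eef_pos: [0.5547, -0.1097, 0.264]
orientation: [-3.141, 0.0, 1.434]
contact_force: [-0.7, -0.7, 0.1]
width: 0.0854
grasp_force: 0.0
```

```bash
python3 - <<'E'
from go import *
jig(0,.1,.165,82.2)
E
```

```text
travel units [ 0.    -0.     0.198] in present axes [ 0.001 -0.     0.198] turn [-0.001  0.001 -0.   ]
```

Right on. I'll descend, grip and lift.

move_arm(gripper=[1,1,1,0,0], travel=[[0,0,0.07],[0,0,0.07],[0,0,0.058],[0,0,0],[0,0,0]], rotation=[[0,0,0],[0,0,0],[0,0,0],[0,0,0],[0,0,0]], squeeze=30)

```text
time: 9.95
eef_pos: [0.5536, -0.1112, 0.166]
orientation: [-3.141, 0.0, 1.43]
contact_force: [0.3, 0.2, -0.6]
width: 0.0591
grasp_force: 0.0
```

move_arm(gripper=[0,0,0,0], travel=[[0,0,0],[0,0,0],[0,0,0],[0,0,0]], rotation=[[0,0,0],[0,0,0],[0,0,0],[0,0,0]])

```text
time: 10.35
eef_pos: [0.5548, -0.1106, 0.167]
orientation: [3.139, 0.0, 1.431]
contact_force: [-3.0, -1.3, 8.1]
width: 0.0397
grasp_force: 36.6
```

move_arm(gripper=[0,0,0,0,0], travel=[[0,0,-0.04],[0,0,-0.08],[0,0,-0.08],[0,0,-0.08],[0,0,-0.04]], rotation=[[0,0,0],[0,0,0],[0,0,0],[0,0,0],[0,0,0]])

```text
time: 10.85
eef_pos: [0.555, -0.1106, 0.3294]
orientation: [3.137, -0.001, 1.431]
contact_force: [0.6, 0.7, -1.8]
width: 0.0395
grasp_force: 35.8
```

```bash
cat > crate.py <<'E'
from fit import *
from go import go
def crate(names=('scene','side')):
    out=[]
    for n in names:
        im,d,p=cam(n); P=cloud(d,p); x,y,z=P[...,0],P[...,1],P[...,2]
        m=(x>.33)&(x<.77)&(y>.07)&(y<.42)&(z>.064)&(z<.075)&(im[...,0]<170)
        # drop specks
        m=cv2.morphologyEx(m.astype(np.uint8),cv2.MORPH_OPEN,np.ones((2,2)))>0
        c,s,a=rect(P[m]); 
        if s[0]<s[1]: a-=90
        print(n,m.sum(),c,s,a); out.append([*c,a])
    return np.mean(out,0)
def cell(cx,cy,C):
    a=np.radians(C[2]); return C[:2]/1000+np.array([cx*np.cos(a)-cy*np.sin(a),cx*np.sin(a)+cy*np.cos(a)])
E
python3 - <<'E'
from crate import *
C=crate(); print(C, cell(-.078,.039,C),cell(.078,.039,C)); t=cell(0,.039,C); print(t)
go(*t,.31,C[2]+90)
E
```

```text
scene 350 [ 714.6 -175.1] [ 282.  1063.1] -67.52
side 22 [520.5 214. ] [168.5  63.5] 65.22
[617.55  19.45  -1.15] [0.54034844 0.0600076 ] [0.69631702 0.05687669]
[0.61833273 0.05844214]
travel units [0.34  0.119 0.038] in present axes [0.352 0.077 0.039] turn [ 0.013 -0.001 -0.239]
```

```bash
sed -i '/morphologyEx/d; /# drop/d; s/&(im\[...,0\]<170)//; s/z>.064/z>.062/' crate.py; python3 - <<'E'
from crate import *
C=crate(); print(C, cell(-.078,.039,C),cell(.078,.039,C)); t=cell(0,.039,C); print(t)
go(*t,.31,C[2]+90)
E
```

```text
scene 474 [544.8 223.2] [167.9 245.4] -4.829999999999998
side 342 [544.9 223.9] [172.  242.9] -4.329999999999998
[544.85 223.55  -4.58] [0.47021326 0.26865384] [0.62571512 0.25619709]
[0.54796419 0.26242547]
travel units [ 0.741 -0.072  0.032] in present axes [ 0.735 -0.116  0.032] turn [ 0.002 -0.001 -0.118]
```

move_arm(gripper=[0,0,0,0,0], travel=[[0,0,0],[0.06,-0.006,0],[0.085,-0.008,0],[0.085,-0.008,0],[0.085,-0.008,0]], rotation=[[0,0,-0.118],[0,0,0],[0,0,0],[0,0,0],[0,0,0]])

```text
time: 11.55
eef_pos: [0.5515, 0.0496, 0.3241]
orientation: [-3.14, 0.001, 1.489]
contact_force: [0.8, 0.4, -1.7]
width: 0.0398
grasp_force: 35.7
```

move_arm(gripper=[0,0,0,0,0], travel=[[0.085,-0.008,0],[0.085,-0.008,0],[0.085,-0.008,0],[0.085,-0.008,0],[0.06,-0.006,0]], rotation=[[0,0,0],[0,0,0],[0,0,0],[0,0,0],[0,0,0]])

```text
time: 12.05
eef_pos: [0.5484, 0.2523, 0.3236]
orientation: [-3.139, 0.001, 1.493]
contact_force: [-0.2, -0.6, -0.5]
width: 0.0393
grasp_force: 35.7
```

move_arm(gripper=[0,0], travel=[[0,0,0],[0,0,0]], rotation=[[0,0,0],[0,0,0]])

```text
time: 12.25
eef_pos: [0.5488, 0.2495, 0.3238]
orientation: [-3.14, 0.002, 1.491]
contact_force: [0.6, -1.2, -1.6]
width: 0.0397
grasp_force: 35.7
```

```bash
python3 - <<'E'
from crate import *
t=cell(0,.039,[544.85,223.55,-4.58]); go(*t,.164,-4.58+90)
im,d,p=cam('side'); save('s2.png',cv2.resize(im[60:320,100:400],None,fx=2,fy=2))
E
```

```text
Traceback (most recent call last):
  File "crate.py", line 13, in cell
    a=np.radians(C[2]); return C[:2]/1000+np.array([cx*np.cos(a)-cy*np.sin(a),cx*np.sin(a)+cy*np.cos(a)])
                               ~~~~~^~~~~
TypeError: unsupported operand type(s) for /: 'list' and 'int'
```

```bash
sed -i 's/return C\[:2\]/return np.array(C[:2])/' crate.py; python3 - <<'E'
from crate import *
t=cell(0,.039,[544.85,223.55,-4.58]); go(*t,.164,-4.58+90)
im,d,p=cam('side'); save('s2.png',cv2.resize(im[60:320,100:400],None,fx=2,fy=2))
E
```

```text
travel units [ 0.026 -0.004  0.32 ] in present axes [ 0.026 -0.003  0.32 ] turn [-0.004  0.004  0.001]
```

View pics/s2.png

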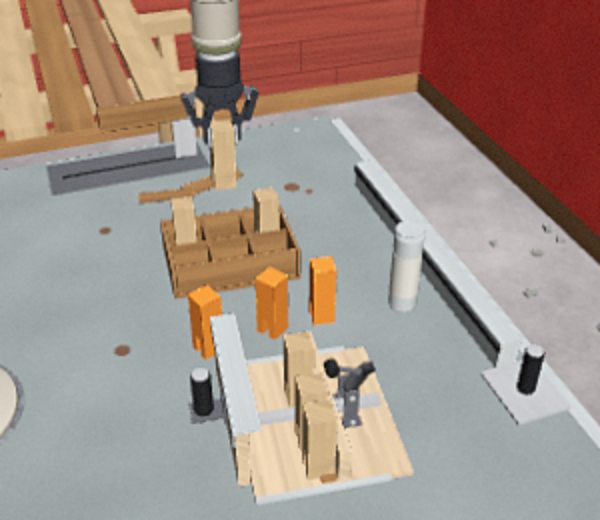

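The blank is held upright above the crate at (222,150), the pawl is flipped over at (345,372) and the jaw is back. I'll lower it.

move_arm(gripper=[0,0,0,0,0], travel=[[0.026,-0.003,0],[0,0,0.07],[0,0,0.08],[0,0,0.07],[0,0,0.05]], rotation=[[0,0,0],[0,0,0],[0,0,0],[0,0,0],[0,0,0]])

```text
time: 12.8
eef_pos: [0.5486, 0.2617, 0.1882]
orientation: [-3.14, 0.001, 1.489]
contact_force: [0.2, -0.1, -1.5]
width: 0.0396
grasp_force: 35.7
```

move_arm(gripper=[0,0,0], travel=[[0,0,0.026],[0,0,0.014],[0,0,0]], rotation=[[0,0,0],[0,0,0],[0,0,0]])

```text
time: 13.1
eef_pos: [0.5493, 0.2619, 0.1703]
orientation: [-3.141, 0.0, 1.489]
contact_force: [0.9, -0.4, -1.2]
width: 0.0395
grasp_force: 35.7
```

```bash
python3 - <<'E'
from crate import *
t=cell(0,.039,[544.85,223.55,-4.58]); go(*t,.164,-4.58+90)
print(sensors.get_state()['contact_force'])
E
```

```text
travel units [ 0.001 -0.003  0.013] in present axes [ 0.001 -0.003  0.013] turn [-0.     0.    -0.003]
[ 0.90712381 -0.44491303 -1.20269474]
```

move_arm(gripper=[0,0,0], travel=[[0,0,0.006],[0,0,0.004],[0,0,0]], rotation=[[0,0,0],[0,0,0],[0,0,0]])

```text
time: 13.4
eef_pos: [0.5492, 0.2623, 0.1659]
orientation: [3.141, -0.001, 1.49]
contact_force: [0.4, -0.6, -1.9]
width: 0.0396
grasp_force: 35.7
```

move_arm(gripper=[0.7,0.7,0.7,0.7,0.7], travel=[[0,0,0],[0,0,0],[0,0,0],[0,0,-0.06],[0,0,-0.08]], rotation=[[0,0,0],[0,0,0],[0,0,0],[0,0,0],[0,0,0]])

```text
time: 13.9
eef_pos: [0.5483, 0.2617, 0.2347]
orientation: [-3.139, 0.002, 1.49]
contact_force: [0.5, 1.0, 0.4]
width: 0.0598
grasp_force: 0.0
```

```bash
python3 - <<'E'
from go import *
jig(0,.045,.27,82.2)
E
```

```text
travel units [-0.844  0.113 -0.071] in present axes [-0.849  0.066 -0.069] turn [-0.006  0.005  0.11 ]
```

move_arm(gripper=[1,1,1,1,1], travel=[[0,0,-0.07],[-0.08,0.011,0],[-0.085,0.011,0],[-0.085,0.011,0],[-0.085,0.011,0]], rotation=[[0,0,0.11],[0,0,0],[0,0,0],[0,0,0],[0,0,0]])

```text
time: 14.4
eef_pos: [0.548, 0.0918, 0.2707]
orientation: [3.141, -0.0, 1.436]
contact_force: [2.0, -0.8, 0.3]
width: 0.0853
grasp_force: 0.0
```

move_arm(gripper=[1,1,1,1,1], travel=[[-0.085,0.011,0],[-0.085,0.011,0],[-0.085,0.011,0],[-0.085,0.012,0],[-0.085,0.012,0]], rotation=[[0,0,0],[0,0,0],[0,0,0],[0,0,0],[0,0,0]])

```text
time: 14.9
eef_pos: [0.5474, -0.123, 0.2706]
orientation: [3.141, -0.0, 1.435]
contact_force: [0.6, -0.3, 0.9]
width: 0.0854
grasp_force: 0.0
```

move_arm(gripper=[1,1,1], travel=[[-0.084,0.012,0],[0,0,0],[0,0,0]], rotation=[[0,0,0],[0,0,0],[0,0,0]])

```text
time: 15.2
eef_pos: [0.5475, -0.165, 0.2705]
orientation: [3.141, 0.0, 1.432]
contact_force: [0.5, 0.9, -0.6]
width: 0.0849
grasp_force: 0.0
```

```bash
python3 - <<'E'
from crate import *
from go import *
jig(0,.045,.166,82.2)
C=crate()
for n in ('scene','side'):
    im,d,p=cam(n); P=cloud(d,p); x,y,z=P[...,0],P[...,1],P[...,2]
    for cx,cy in((-.078,.039),(.078,.039),(0,.039)):
        t=cell(cx,cy,C); m=(abs(x-t[0])<.036)&(abs(y-t[1])<.036)&(z>.12)&(z<.145); print(n,t.round(3),m.sum(),rect(P[m]),np.median(z[m]))
E
```

```text
travel units [ 0.002 -0.001  0.209] in present axes [ 0.002 -0.001  0.209] turn [ 0.     0.    -0.005]
scene 476 [544.4 222.9] [167.4 246. ] -4.200000000000003
side 330 [528.5 228.5] [177.6 208.3] -4.810000000000002
scene [0.462 0.271] 91 (array([470.4, 272. ]), array([42.8, 43.1]), 84.88) 0.12672589235806464
scene [0.617 0.258] 101 (array([629.1, 251.1]), array([41.7, 41.9]), 6.92) 0.1267437015161358
scene [0.54  0.265] 94 (array([546.9, 261.6]), array([41.9, 42. ]), 87.17) 0.12664801932756203
side [0.462 0.271] 75 (array([470.8, 272.9]), array([49.3, 39.6]), 82.59) 0.12704119851306306
side [0.617 0.258] 56 (array([621.1, 251.4]), array([50.8, 27.5]), 83.03) 0.12678090179428098
side [0.54  0.265] 78 (array([548.3, 261.7]), array([46.8, 40.2]), 88.87) 0.12712267952792727
```

move_arm(gripper=[1,1,1,0,0], travel=[[0,0,0.07],[0,0,0.08],[0,0,0.058],[0,0,0],[0,0,0]], rotation=[[0,0,0],[0,0,0],[0,0,0],[0,0,0],[0,0,0]])

```text
time: 15.9
eef_pos: [0.548, -0.1632, 0.1667]
orientation: [-3.141, 0.0, 1.436]
contact_force: [0.3, 0.5, 0.4]
width: 0.059
grasp_force: 0.0
```

move_arm(gripper=[0,0,0,0], travel=[[0,0,0],[0,0,0],[0,0,0],[0,0,0]], rotation=[[0,0,0],[0,0,0],[0,0,0],[0,0,0]])

```text
time: 16.3
eef_pos: [0.5482, -0.1637, 0.168]
orientation: [3.14, -0.0, 1.435]
contact_force: [-2.3, 0.5, 9.1]
width: 0.0397
grasp_force: 31.3
```

move_arm(gripper=[0,0,0,0,0], travel=[[0,0,-0.04],[0,0,-0.08],[0,0,-0.08],[0,0,-0.08],[0,0,-0.04]], rotation=[[0,0,0],[0,0,0],[0,0,0],[0,0,0],[0,0,0]])

```text
time: 16.8
eef_pos: [0.5484, -0.1643, 0.3304]
orientation: [3.137, -0.0, 1.434]
contact_force: [0.3, -0.6, -2.2]
width: 0.0396
grasp_force: 31.3
```

```bash
python3 - <<'E'
from crate import *
C=crate(); C=[544.7,223.3,-4.6]; t=cell(0,-.039,C); print(t)
go(*t,.164,C[2]+90)
E
```

```text
scene 482 [544.5 223.6] [166.3 244. ] -4.8700000000000045
side 338 [545.5 226.6] [176.5 242.6] -4.819999999999993
[0.54157224 0.18442562]
travel units [ 0.694 -0.07   0.332] in present axes [ 0.689 -0.111  0.332] turn [ 0.013 -0.    -0.111]
```

move_arm(gripper=[0,0,0,0,0], travel=[[0,0,0],[0.06,-0.006,0],[0.08,-0.008,0],[0.08,-0.008,0],[0.08,-0.008,0]], rotation=[[0,0,-0.111],[0,0,0],[0,0,0],[0,0,0],[0,0,0]])

```text
time: 17.4
eef_pos: [0.5443, -0.0115, 0.3258]
orientation: [-3.141, -0.0, 1.49]
contact_force: [0.2, -0.1, -1.5]
width: 0.0398
grasp_force: 31.4
```

move_arm(gripper=[0,0,0,0,0], travel=[[0.08,-0.008,0],[0.08,-0.008,0],[0.08,-0.008,0],[0.08,-0.008,0],[0.074,-0.008,0]], rotation=[[0,0,0],[0,0,0],[0,0,0],[0,0,0],[0,0,0]])

```text
time: 17.9
eef_pos: [0.5401, 0.1871, 0.3257]
orientation: [-3.141, 0.0, 1.491]
contact_force: [0.2, -0.4, -0.5]
width: 0.0399
grasp_force: 31.4
```

move_arm(gripper=[0,0], travel=[[0,0,0],[0,0,0]], rotation=[[0,0,0],[0,0,0]])

```text
time: 18.1
eef_pos: [0.5402, 0.1859, 0.3256]
orientation: [-3.141, 0.001, 1.493]
contact_force: [-0.4, -1.7, -1.5]
width: 0.0398
grasp_force: 31.4
```

```bash
python3 - <<'E'
from crate import *
crate();C=[544.7,223.3,-4.6]; t=cell(0,-.039,C)
go(*t,.165,C[2]+90)
E
```

```text
scene 463 [544.2 223.6] [169.4 245.8] -3.8400000000000034
side 453 [545.3 224.6] [174.6 243.3] -5.420000000000002
travel units [0.001 0.002 0.322] in present axes [0.001 0.002 0.322] turn [-0.001  0.001 -0.003]
```

move_arm(gripper=[0,0,0,0,0], travel=[[0,0.002,0.06],[0,0,0.08],[0,0,0.08],[0,0,0.05],[0,0,0.03]], rotation=[[0,0,0],[0,0,0],[0,0,0],[0,0,0],[0,0,0]])

```text
time: 18.7
eef_pos: [0.5413, 0.1829, 0.1743]
orientation: [-3.14, 0.002, 1.488]
contact_force: [0.2, -1.2, -1.4]
width: 0.0398
grasp_force: 31.3
```

move_arm(gripper=[0,0,0,0], travel=[[0,0,0.01],[0,0,0.008],[0,0,0.002],[0,0,0]], rotation=[[0,0,0],[0,0,0],[0,0,0],[0,0,0]])

```text
time: 19.1
eef_pos: [0.5422, 0.1848, 0.1671]
orientation: [3.141, -0.001, 1.49]
contact_force: [-0.6, -0.1, -1.8]
width: 0.0396
grasp_force: 31.3
```

move_arm(gripper=[0.7,0.7,0.7,0.7,0.7], travel=[[0,0,0],[0,0,0],[0,0,0],[0,0,-0.06],[0,0,-0.08]], rotation=[[0,0,0],[0,0,0],[0,0,0],[0,0,0],[0,0,0]])

```text
time: 19.6
eef_pos: [0.5411, 0.1847, 0.236]
orientation: [-3.139, 0.002, 1.49]
contact_force: [0.7, 0.8, 1.3]
width: 0.0598
grasp_force: 0.0
```

```bash
python3 - <<'E'
from go import *
jig(0,-.045,.27,82.2)
E
```

```text
travel units [-0.869  0.107 -0.068] in present axes [-0.874  0.058 -0.067] turn [-0.006  0.004  0.111]
```

move_arm(gripper=[1,1,1,1,1], travel=[[0,0,-0.07],[-0.085,0.011,0],[-0.087,0.011,0],[-0.087,0.011,0],[-0.087,0.011,0]], rotation=[[0,0,0.11],[0,0,0],[0,0,0],[0,0,0],[0,0,0]])

```text
time: 20.1
eef_pos: [0.5401, 0.0093, 0.2718]
orientation: [3.141, -0.0, 1.436]
contact_force: [1.4, -0.0, 0.3]
width: 0.0854
grasp_force: 0.0
```

move_arm(gripper=[1,1,1,1,1], travel=[[-0.087,0.011,0],[-0.087,0.01,0],[-0.087,0.01,0],[-0.087,0.01,0],[-0.087,0.01,0]], rotation=[[0,0,0],[0,0,0],[0,0,0],[0,0,0],[0,0,0]])

```text
time: 20.6
eef_pos: [0.536, -0.2101, 0.2717]
orientation: [3.141, -0.0, 1.436]
contact_force: [0.8, -0.1, 0.4]
width: 0.0853
grasp_force: 0.0
```

move_arm(gripper=[1,1,1], travel=[[-0.088,0.011,0],[0,0,0],[0,0,0]], rotation=[[0,0,0],[0,0,0],[0,0,0]])

```text
time: 20.9
eef_pos: [0.5352, -0.254, 0.2714]
orientation: [3.142, 0.0, 1.433]
contact_force: [0.8, 0.5, -0.1]
width: 0.0854
grasp_force: 0.0
```

```bash
python3 - <<'E'
from crate import *
from go import *
jig(0,-.045,.166,82.2)
crate(('scene',))
E
```

```text
travel units [ 0.002 -0.001  0.211] in present axes [ 0.002 -0.001  0.211] turn [ 0.     0.    -0.004]
scene 487 [544.6 223.9] [167.7 245.9] -4.230000000000004
```

move_arm(gripper=[1,1,1,0,0], travel=[[0.002,0,0.07],[0,0,0.08],[0,0,0.06],[0,0,0],[0,0,0]], rotation=[[0,0,0],[0,0,0],[0,0,0],[0,0,0],[0,0,0]])

```text
time: 21.45
eef_pos: [0.5361, -0.2507, 0.1667]
orientation: [-3.141, -0.0, 1.437]
contact_force: [-0.2, -1.7, 0.6]
width: 0.059
grasp_force: 0.0
```

move_arm(gripper=[0,0,0,0], travel=[[0,0,0],[0,0,0],[0,0,0],[0,0,0]], rotation=[[0,0,0],[0,0,0],[0,0,0],[0,0,0]])

```text
time: 21.85
eef_pos: [0.5363, -0.2518, 0.1681]
orientation: [3.139, -0.0, 1.435]
contact_force: [-2.4, 2.0, 8.2]
width: 0.0397
grasp_force: 31.6
```

move_arm(gripper=[0,0,0,0,0], travel=[[0,0,-0.04],[0,0,-0.08],[0,0,-0.08],[0,0,-0.08],[0,0,-0.04]], rotation=[[0,0,0],[0,0,0],[0,0,0],[0,0,0],[0,0,0]])

```text
time: 22.35
eef_pos: [0.5363, -0.2524, 0.3306]
orientation: [3.137, 0.001, 1.435]
contact_force: [1.0, 0.3, -1.8]
width: 0.0399
grasp_force: 31.3
```

```bash
python3 - <<'E'
from crate import *
C=crate(); C=[544.7,223.5,-4.6]; t=cell(.078,-.039,C); print(t)
go(*t,.165,C[2]+90)
E
```

```text
scene 487 [544.9 223.8] [168.3 245.1] -4.329999999999998
side 411 [545.3 225.5] [179.4 242. ] -4.969999999999999
[0.61932099 0.17837011]
travel units [0.872 0.096 0.33 ] in present axes [0.876 0.045 0.33 ] turn [ 0.013  0.002 -0.11 ]
```

move_arm(gripper=[0,0,0,0,0], travel=[[0,0,0],[0.06,0.008,0],[0.085,0.009,0],[0.09,0.01,0],[0.09,0.01,0]], rotation=[[0,0,-0.11],[0,0,0],[0,0,0],[0,0,0],[0,0,0]])

```text
time: 22.95
eef_pos: [0.567, -0.0896, 0.3258]
orientation: [-3.141, -0.0, 1.49]
contact_force: [1.1, 0.2, -1.5]
width: 0.0396
grasp_force: 31.3
```

move_arm(gripper=[0,0,0,0,0], travel=[[0.09,0.01,0],[0.09,0.01,0],[0.09,0.01,0],[0.09,0.01,0],[0.09,0.01,0]], rotation=[[0,0,0],[0,0,0],[0,0,0],[0,0,0],[0,0,0]])

```text
time: 23.45
eef_pos: [0.61, 0.133, 0.3257]
orientation: [-3.141, 0.0, 1.49]
contact_force: [0.6, 0.4, -2.0]
width: 0.0396
grasp_force: 31.3
```

move_arm(gripper=[0,0,0,0], travel=[[0.07,0.007,0],[0.027,0.003,0],[0,0,0],[0,0,0]], rotation=[[0,0,0],[0,0,0],[0,0,0],[0,0,0]])

```text
time: 23.85
eef_pos: [0.6188, 0.1776, 0.3259]
orientation: [-3.141, 0.001, 1.489]
contact_force: [0.3, -0.9, -1.8]
width: 0.0397
grasp_force: 31.3
```

```bash
python3 - <<'E'
from crate import *
crate();C=[544.7,223.5,-4.6]; t=cell(.078,-.039,C)
go(*t,.165,C[2]+90)
E
```

```text
scene 465 [543.8 221.7] [167.  244.6] -4.439999999999998
side 466 [545.2 223.1] [171.1 243.3] -4.799999999999997
travel units [0.004 0.    0.323] in present axes [0.004 0.    0.323] turn [-0.     0.002 -0.006]
```

move_arm(gripper=[0,0,0,0,0], travel=[[0.001,0,0.06],[0,0,0.08],[0,0,0.08],[0,0,0.05],[0,0,0.03]], rotation=[[0,0,0],[0,0,0],[0,0,0],[0,0,0],[0,0,0]])

```text
time: 24.45
eef_pos: [0.6186, 0.1775, 0.1746]
orientation: [-3.14, 0.001, 1.488]
contact_force: [-0.3, -0.3, -1.7]
width: 0.0399
grasp_force: 31.3
```

move_arm(gripper=[0,0,0,0], travel=[[0,0,0.01],[0,0,0.008],[0,0,0.002],[0,0,0]], rotation=[[0,0,0],[0,0,0],[0,0,0],[0,0,0]])

```text
time: 24.85
eef_pos: [0.6198, 0.1794, 0.1674]
orientation: [3.14, -0.001, 1.49]
contact_force: [-0.4, -0.6, -0.7]
width: 0.04
grasp_force: 31.3
```

move_arm(gripper=[0.7,0.7,0.7,0.7,0.7], travel=[[0,0,0],[0,0,0],[0,0,0],[0,0,-0.06],[0,0,-0.08]], rotation=[[0,0,0],[0,0,0],[0,0,0],[0,0,0],[0,0,0]])

```text
time: 25.35
eef_pos: [0.6184, 0.1793, 0.2357]
orientation: [-3.138, 0.002, 1.49]
contact_force: [0.4, 0.5, 0.1]
width: 0.0601
grasp_force: 0.0
```

```bash
python3 - <<'E'
from go import *
jig(0,-.1,.27,82.2)
E
```

```text
travel units [-0.989 -0.048 -0.069] in present axes [-0.985 -0.103 -0.067] turn [-0.006  0.004  0.111]
```

move_arm(gripper=[1,1,1,1,1], travel=[[0,0,-0.07],[-0.08,-0.004,0],[-0.09,-0.004,0],[-0.09,-0.004,0],[-0.09,-0.004,0]], rotation=[[0,0,0.11],[0,0,0],[0,0,0],[0,0,0],[0,0,0]])

```text
time: 25.85
eef_pos: [0.5873, 0.0058, 0.2718]
orientation: [3.141, -0.0, 1.436]
contact_force: [0.7, 0.2, -0.2]
width: 0.0854
grasp_force: 0.0
```

move_arm(gripper=[1,1,1,1,1], travel=[[-0.09,-0.004,0],[-0.09,-0.004,0],[-0.09,-0.004,0],[-0.09,-0.004,0],[-0.09,-0.005,0]], rotation=[[0,0,0],[0,0,0],[0,0,0],[0,0,0],[0,0,0]])

```text
time: 26.35
eef_pos: [0.5465, -0.2161, 0.2717]
orientation: [3.141, -0.0, 1.436]
contact_force: [1.6, -0.1, -0.4]
width: 0.0852
grasp_force: 0.0
```

move_arm(gripper=[1,1,1,1,1], travel=[[-0.09,-0.005,0],[-0.07,-0.004,0],[-0.029,-0.002,0],[0,0,0],[0,0,0]], rotation=[[0,0,0],[0,0,0],[0,0,0],[0,0,0],[0,0,0]])

```text
time: 26.85
eef_pos: [0.5291, -0.3061, 0.2712]
orientation: [-3.141, -0.001, 1.436]
contact_force: [0.5, -0.3, -0.6]
width: 0.0853
grasp_force: 0.0
```

```bash
python3 - <<'E'
from crate import *
from go import *
jig(0,-.1,.166,82.2)
crate(('scene',))
E
```

```text
travel units [-0.003 -0.003  0.21 ] in present axes [-0.004 -0.003  0.21 ] turn [-0.    -0.002  0.003]
scene 524 [544.8 222.5] [168.6 243.9] -4.709999999999994
```

move_arm(gripper=[1,1,1,0,0], travel=[[-0.003,-0.003,0.07],[0,0,0.08],[0,0,0.06],[0,0,0],[0,0,0]], rotation=[[0,0,0],[0,0,0],[0,0,0],[0,0,0],[0,0,0]])

```text
time: 27.4
eef_pos: [0.5276, -0.3075, 0.1666]
orientation: [-3.141, -0.001, 1.437]
contact_force: [0.8, 0.3, 0.9]
width: 0.0593
grasp_force: 0.0
```

move_arm(gripper=[0,0,0,0], travel=[[0,0,0],[0,0,0],[0,0,0],[0,0,0]], rotation=[[0,0,0],[0,0,0],[0,0,0],[0,0,0]])

```text
time: 27.8
eef_pos: [0.5276, -0.3087, 0.1681]
orientation: [3.139, 0.0, 1.435]
contact_force: [-1.7, 1.3, 8.0]
width: 0.0396
grasp_force: 31.4
```

move_arm(gripper=[0,0,0,0,0], travel=[[0,0,-0.04],[0,0,-0.08],[0,0,-0.08],[0,0,-0.08],[0,0,-0.04]], rotation=[[0,0,0],[0,0,0],[0,0,0],[0,0,0],[0,0,0]])

```text
time: 28.3
eef_pos: [0.5274, -0.3093, 0.3306]
orientation: [3.137, 0.001, 1.435]
contact_force: [-0.3, -1.1, -2.4]
width: 0.04
grasp_force: 31.4
```

```bash
python3 - <<'E'
from crate import *
C=crate(); C=[544.7,223.3,-4.6]; t=cell(-.078,-.039,C); print(t)
go(*t,.165,C[2]+90)
E
```

```text
scene 517 [543.7 222.9] [167.7 246.6] -4.579999999999998
side 441 [545.2 225.3] [175.6 242.3] -4.840000000000003
[0.46382349 0.19068114]
travel units [ 0.987 -0.208  0.331] in present axes [ 0.974 -0.264  0.328] turn [ 0.013  0.003 -0.111]
```

move_arm(gripper=[0,0,0,0,0], travel=[[0,0,0],[0.06,-0.013,0],[0.085,-0.018,0],[0.09,-0.019,0],[0.09,-0.019,0]], rotation=[[0,0,-0.11],[0,0,0],[0,0,0],[0,0,0],[0,0,0]])

```text
time: 28.9
eef_pos: [0.5048, -0.1422, 0.3257]
orientation: [-3.141, -0.0, 1.49]
contact_force: [1.8, -0.2, -1.7]
width: 0.0399
grasp_force: 30.4
```

move_arm(gripper=[0,0,0,0,0], travel=[[0.09,-0.019,0],[0.09,-0.019,0],[0.09,-0.019,0],[0.09,-0.019,0],[0.09,-0.019,0]], rotation=[[0,0,0],[0,0,0],[0,0,0],[0,0,0],[0,0,0]])

```text
time: 29.4
eef_pos: [0.4754, 0.0861, 0.326]
orientation: [-3.141, -0.0, 1.49]
contact_force: [0.9, -0.2, -0.9]
width: 0.04
grasp_force: 30.4
```

move_arm(gripper=[0,0,0,0,0], travel=[[0.09,-0.019,0],[0.08,-0.017,0],[0.04,-0.008,0],[0,0,0],[0,0,0]], rotation=[[0,0,0],[0,0,0],[0,0,0],[0,0,0],[0,0,0]])

```text
time: 29.9
eef_pos: [0.4624, 0.1906, 0.3258]
orientation: [-3.141, 0.001, 1.491]
contact_force: [0.4, -1.1, -1.9]
width: 0.0399
grasp_force: 30.4
```

```bash
python3 - <<'E'
from crate import *
crate();C=[544.7,223.3,-4.6]; t=cell(-.078,-.039,C)
go(*t,.165,C[2]+90)
E
```

```text
scene 512 [545.  222.8] [165.4 245.2] -4.359999999999999
side 453 [545.4 223.7] [170.7 243. ] -5.040000000000006
travel units [0.003 0.002 0.322] in present axes [0.003 0.002 0.322] turn [-0.     0.001 -0.003]
```

move_arm(gripper=[0,0,0,0,0], travel=[[0.001,0.002,0.06],[0,0,0.08],[0,0,0.08],[0,0,0.05],[0,0,0.03]], rotation=[[0,0,0],[0,0,0],[0,0,0],[0,0,0],[0,0,0]])

```text
time: 30.5
eef_pos: [0.4637, 0.1893, 0.1745]
orientation: [-3.14, 0.002, 1.488]
contact_force: [0.5, 0.4, -1.8]
width: 0.0402
grasp_force: 30.7
```

move_arm(gripper=[0,0,0,0], travel=[[0,0,0.01],[0,0,0.008],[0,0,0.002],[0,0,0]], rotation=[[0,0,0],[0,0,0],[0,0,0],[0,0,0]])

```text
time: 30.9
eef_pos: [0.4643, 0.191, 0.167]
orientation: [3.141, -0.001, 1.49]
contact_force: [-0.1, 0.2, -2.0]
width: 0.0397
grasp_force: 30.7
```

move_arm(gripper=[0.7,0.7,0.7,0.7,0.7], travel=[[0,0,0],[0,0,0],[0,0,0],[0,0,-0.06],[0,0,-0.08]], rotation=[[0,0,0],[0,0,0],[0,0,0],[0,0,0],[0,0,0]])

```text
time: 31.4
eef_pos: [0.4633, 0.1907, 0.2361]
orientation: [-3.139, 0.002, 1.49]
contact_force: [0.6, 1.6, 0.4]
width: 0.0598
grasp_force: 0.0
```

move_arm(gripper=[1,1,1,1,1], travel=[[0,0,-0.09],[0,0,-0.08],[-0.08,0,0],[-0.09,0,0],[-0.09,0,0]], rotation=[[0,0,0],[0,0,0],[0,0,0],[0,0,0],[0,0,0]])

```text
time: 31.9
eef_pos: [0.4531, 0.0607, 0.322]
orientation: [3.14, -0.001, 1.492]
contact_force: [1.0, -0.4, -0.2]
width: 0.0855
grasp_force: 0.0
```

move_arm(gripper=[1,1], travel=[[-0.08,0,0],[0,0,0]], rotation=[[0,0,0],[0,0,0]])

```text
time: 32.1
eef_pos: [0.4493, 0.0168, 0.3221]
orientation: [3.141, 0.0, 1.483]
contact_force: [-0.5, 0.3, -0.2]
width: 0.0856
grasp_force: 0.0
```

```bash
python3 - <<'E'
from crate import *
from go import *
C=crate(); C=[544.7,223.3,-4.6]
im,d,p=cam('scene'); P=cloud(d,p); x,y,z=P[...,0],P[...,1],P[...,2]
for cx,cy in((-.078,.039),(.078,.039),(0,.039),(-.078,-.039),(0,-.039),(.078,-.039)):
    t=cell(cx,cy,C); m=(abs(x-t[0])<.036)&(abs(y-t[1])<.036)&(z>.12)&(z<.145); print(t.round(3),m.sum(),rect(P[m]),np.median(z[m]))
save('s3.png',cv2.resize(im[100:310,120:340],None,fx=2.4,fy=2.4))
jig(-.153,0,.27,172.2)
E
```

```text
scene 500 [544.5 223.4] [167.5 243.9] -4.719999999999999
side 443 [544.9 222.7] [169.  244.4] -3.930000000000007
[0.47  0.268] 89 (array([470.1, 272.9]), array([43.8, 41.3]), 86.67) 0.12664706363962452
[0.626 0.256] 101 (array([628.8, 249. ]), array([40.7, 43. ]), 1.42) 0.12679776821933308
[0.548 0.262] 96 (array([547.6, 261.5]), array([42.4, 42.1]), 85.51) 0.12646546967748046
[0.464 0.191] 97 (array([462.3, 192. ]), array([44.5, 41.1]), 84.66) 0.12683683491811526
[0.542 0.184] 107 (array([539.9, 182.1]), array([44.8, 41. ]), 85.79) 0.12634330902521151
[0.619 0.178] 112 (array([619. , 178.1]), array([45.6, 41.7]), 85.27) 0.1264325299574824
travel units [ 0.064 -0.432  0.103] in present axes [-0.428 -0.088  0.103] turn [ 1.000e-03 -0.000e+00 -3.031e+00]
```

View pics/s3.png

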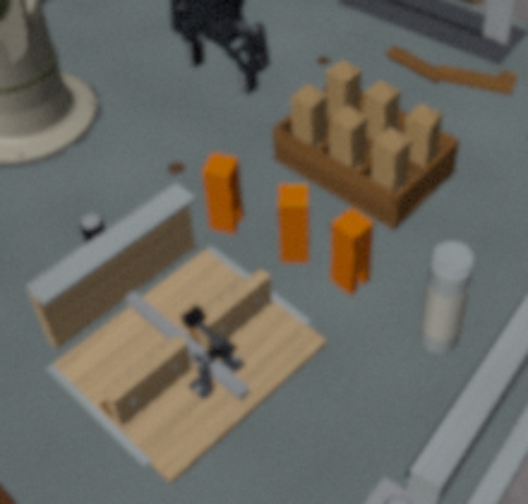

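All six cells are filled and upright, the jig is empty and the pawl is still over. Now I turn and go to the grip.

move_arm(gripper=[1,1,1,1,1], travel=[[0,0,0],[0,0,0],[0,0,0],[0,0,0],[0,0,0]], rotation=[[0,0,-0.276],[0,0,-0.276],[0,0,-0.276],[0,0,-0.276],[0,0,-0.276]])

```text
time: 32.75
eef_pos: [0.4505, 0.0233, 0.3212]
orientation: [-3.141, -0.0, 2.189]
contact_force: [-0.2, -0.0, 0.5]
width: 0.0853
grasp_force: 0.0
```

move_arm(gripper=[1,1,1,1,1], travel=[[0,0,0],[0,0,0],[0,0,0],[0,0,0],[0,0,0]], rotation=[[0,0,-0.276],[0,0,-0.276],[0,0,-0.276],[0,0,-0.276],[0,0,-0.276]])

```text
time: 33.25
eef_pos: [0.4505, 0.0233, 0.3212]
orientation: [3.142, -0.0, 2.879]
contact_force: [0.0, -0.8, 0.7]
width: 0.0851
grasp_force: 0.0
```

move_arm(gripper=[1,1,1], travel=[[0,0,0],[0,0,0],[0,0,0]], rotation=[[0,0,-0.271],[0,0,0],[0,0,0]])

```text
time: 33.55
eef_pos: [0.4504, 0.0225, 0.3213]
orientation: [3.141, -0.0, 3.003]
contact_force: [0.3, 0.1, 0.5]
width: 0.0857
grasp_force: 0.0
```

```bash
python3 - <<'E'
from go import *
jig(-.149,0,.27,172.2); print(sensors.get_state()['qpos'])
E
```

```text
travel units [ 0.056 -0.433  0.103] in present axes [ 0.055 -0.433  0.103] turn [ 0.    -0.    -0.004]
[-0.37133721  0.25088505  0.2436572   2.19380785 -0.09271024  0.7063094
  1.3681986 ]
```

move_arm(gripper=[1,1,1,1,1], travel=[[0.011,-0.087,0.02],[0.011,-0.087,0.02],[0.011,-0.087,0.02],[0.011,-0.087,0.02],[0.011,-0.085,0.02]], rotation=[[0,0,-0.004],[0,0,0],[0,0,0],[0,0,0],[0,0,0]])

```text
time: 34.05
eef_pos: [0.3939, -0.1903, 0.2711]
orientation: [-3.141, 0.0, 3.005]
contact_force: [-0.4, 0.7, -0.2]
width: 0.0855
grasp_force: 0.0
```

move_arm(gripper=[1,1], travel=[[0,0,0],[0,0,0]], rotation=[[0,0,0],[0,0,0]])

```text
time: 34.25
eef_pos: [0.3939, -0.1897, 0.2711]
orientation: [-3.142, -0.001, 3.003]
contact_force: [0.4, 0.3, -0.7]
width: 0.0856
grasp_force: 0.0
```

```bash
python3 - <<'E'
from go import *
jig(-.150,0,.170,172.2); print(sensors.get_state()['qpos'])
E
```

```text
travel units [0.003 0.003 0.202] in present axes [0.003 0.003 0.202] turn [-0.    -0.001 -0.005]
[ 0.10918342  0.31872189  0.27172931  2.28059479 -0.15874899  0.55962859
  1.93471443]
```

move_arm(gripper=[1,1,1,0,0], travel=[[0.002,0.002,0.07],[0,0,0.08],[0,0,0.05],[0,0,0],[0,0,0]], rotation=[[0,0,0],[0,0,0],[0,0,0],[0,0,0],[0,0,0]])

```text
time: 34.75
eef_pos: [0.3937, -0.1871, 0.1717]
orientation: [3.141, -0.001, 3.009]
contact_force: [-0.8, 0.0, 0.8]
width: 0.0592
grasp_force: 0.0
```

move_arm(gripper=[0,0,0,0,0], travel=[[0,0,0],[0,0,0],[0,0,0],[0,0,0],[0,0,0]], rotation=[[0,0,0],[0,0,0],[0,0,0],[0,0,0],[0,0,0]])

```text
time: 35.25
eef_pos: [0.394, -0.1884, 0.1728]
orientation: [-3.141, 0.003, 3.008]
contact_force: [-0.3, -0.8, 7.2]
width: 0.0294
grasp_force: 29.2
```

move_arm(gripper=[0,0,0,0,0], travel=[[-0.03,0,0],[-0.036,0,0],[-0.036,0,0],[-0.036,0,0],[-0.03,0,0]], rotation=[[0,0,0],[0,0,0],[0,0,0],[0,0,0],[0,0,0]])

```text
time: 35.75
eef_pos: [0.4766, -0.1995, 0.1729]
orientation: [-3.141, 0.0, 3.007]
contact_force: [-4.3, 0.3, 7.4]
width: 0.0293
grasp_force: 29.7
```

move_arm(gripper=[0,0,0,0], travel=[[-0.016,0,0],[-0.006,0,0],[0,0,0],[0,0,0]], rotation=[[0,0,0],[0,0,0],[0,0,0],[0,0,0]])

```text
time: 36.15
eef_pos: [0.4881, -0.201, 0.1729]
orientation: [-3.141, 0.003, 3.008]
contact_force: [-0.2, 0.8, 4.8]
width: 0.0293
grasp_force: 29.7
```

```bash
cat > lip.py <<'E'
from go import *
def lip():
  for n in('scene','side'):
    im,d,p=cam(n); P=cloud(d,p); z=P[...,2]; im=im.astype(int)
    r=P[...,:2]-O; X=r@ex;Y=r@ey
    b=(abs(z-.14)<.004)&(abs(Y)<.12)&(X>-.16)&(X<.03)&(im.max(2)-im.min(2)<40)&(abs(Y)>.06); print(n,'lip X',b.sum(),X[b].min(),X[b].max(),'jaw',.01-X[b].max())
E
python3 - <<'E'
from lip import *
lip(); s=sensors.get_state(); r=s['eef_pos'][:2]-O; print(r@ex,r@ey,s['contact_force'],s['width'])
E
```

```text
scene lip X 458 -0.03261056490120725 0.010591934798982114 jaw -0.0005919347989821137
side lip X 260 -0.029258038061855035 0.010123127739373072 jaw -0.0001231277393730721
-0.053457282956464534 0.00024558373672116184 [-0.48935743 -0.47057852  6.12418368] 0.029539652316137654
```

move_arm(gripper=[0,0,1,1,1], travel=[[-0.003,0,0],[0,0,0],[0,0,0],[0,0,0],[0,0,-0.06]], rotation=[[0,0,0],[0,0,0],[0,0,0],[0,0,0],[0,0,0]])

```text
time: 36.75
eef_pos: [0.488, -0.2003, 0.1997]
orientation: [3.141, -0.004, 3.008]
contact_force: [0.7, -0.2, -0.3]
width: 0.0718
grasp_force: 0.0
```

move_arm(gripper=[1,1,1,1,1], travel=[[0,0,-0.08],[0,0,-0.05],[-0.095,0,0],[-0.09,0,0],[0,0,0]], rotation=[[0,0,0],[0,0,0],[0,0,0],[0,0,0],[0,0,0]])

```text
time: 37.25
eef_pos: [0.5862, -0.2128, 0.267]
orientation: [-3.141, 0.006, 3.011]
contact_force: [-0.7, 0.2, -0.3]
width: 0.0855
grasp_force: 0.0
```

```bash
python3 - <<'E'
from lip import *
lip(); jig(.042,0,.1645,172.2)
for n in('scene','side'):
    im,d,p=cam(n); P=cloud(d,p); z=P[...,2]; r=P[...,:2]-O; X=r@ex;Y=r@ey
    b=(im.max(2)<60)&(z>.098)&(z<.13)&(abs(Y)<.02)&(X>.02)&(X<.13); print('knob',b.sum(),X[b].min(),X[b].max(),Y[b].min(),Y[b].max(),z[b].max())
E
```

```text
scene lip X 390 -0.03329505726580238 0.010971875552188225 jaw -0.0009718755521882245
side lip X 384 -0.02941078944596542 0.010180923288778065 jaw -0.0001809232887780652
travel units [-0.003 -0.002  0.203] in present axes [-0.004 -0.002  0.203] turn [-0.    -0.001  0.006]
knob 83 0.030878660501351088 0.10603982524188717 -0.013471622105437233 0.009556571409081971 0.12369242329234875
knob 61 0.031617205595860925 0.10422228512496992 -0.014572337352776073 0.006827453192449281 0.12329577351101029
```

move_arm(gripper=[1,1,1,0,0], travel=[[-0.002,-0.002,0.07],[0,0,0.08],[0,0,0.05],[0,0,0],[0,0,0]], rotation=[[0,0,0],[0,0,0],[0,0,0],[0,0,0],[0,0,0]], squeeze=20)

```text
time: 37.95
eef_pos: [0.5808, -0.2148, 0.1669]
orientation: [-3.142, -0.001, 3.007]
contact_force: [0.5, -0.3, 0.9]
width: 0.0588
grasp_force: 0.0
```

move_arm(gripper=[0,0,0,0], travel=[[0,0,0],[0,0,0],[0,0,0],[0,0,0]], rotation=[[0,0,0],[0,0,0],[0,0,0],[0,0,0]])

```text
time: 38.35
eef_pos: [0.582, -0.2138, 0.1682]
orientation: [3.141, 0.002, 3.008]
contact_force: [-1.3, 4.2, 9.0]
width: 0.0235
grasp_force: 23.9
```

move_arm(gripper=[0,0,0,0,0], travel=[[-0.037,0,-0.013],[-0.039,0,0],[-0.037,0,0.013],[-0.025,0,0.019],[0,0,0]], rotation=[[0,0,0],[0,0,0],[0,0,0],[0,0,0],[0,0,0]])

```text
time: 38.85
eef_pos: [0.6525, -0.2231, 0.1573]
orientation: [3.142, 0.004, 3.009]
contact_force: [4.9, 2.6, 4.5]
width: 0.0239
grasp_force: 24.6
```

move_arm(gripper=[0,1,1,1,1], travel=[[0,0,0],[0,0,0],[0,0,0],[0,0,0],[0,0,-0.06]], rotation=[[0,0,0],[0,0,0],[0,0,0],[0,0,0],[0,0,0]])

```text
time: 39.35
eef_pos: [0.6477, -0.2231, 0.1838]
orientation: [3.141, -0.007, 3.008]
contact_force: [0.9, 0.4, -0.0]
width: 0.0801
grasp_force: 0.0
```

move_arm(gripper=[1,1,1,1,1], travel=[[0,0,-0.08],[0,0,-0.08],[0,0,-0.08],[0,0,0],[0,0,0]], rotation=[[0,0,0],[0,0,0],[0,0,0],[0,0,0],[0,0,0]])

```text
time: 39.85
eef_pos: [0.6496, -0.2238, 0.3079]
orientation: [-3.141, 0.002, 3.008]
contact_force: [0.2, 0.6, 1.2]
width: 0.0855
grasp_force: 0.0
```

```bash
python3 - <<'E'
from lip import *
from crate import crate,cell,rect
lip(); C=crate()
for n in('scene','side'):
    im,d,p=cam(n); P=cloud(d,p); z=P[...,2]; r=P[...,:2]-O; X=r@ex;Y=r@ey
    b=(im.max(2)<60)&(z>.085)&(z<.13)&(abs(Y)<.02)&(X>.02)&(X<.13); print('knob',b.sum(),X[b].min(),X[b].max(),z[b].max())
    if n=='scene':
        x,y=P[...,0],P[...,1]
        for cx in(-.078,0,.078):
            for cy in(-.039,.039):
                t=cell(cx,cy,[544.7,223.3,-4.6]); m=(abs(x-t[0])<.036)&(abs(y-t[1])<.036)&(z>.12)&(z<.145); print(t.round(3),m.sum(),rect(P[m])[0],np.median(z[m]))
    if n=='side': save('s4.png',cv2.resize(im[100:330,130:400],None,fx=2.2,fy=2.2))
E
```

```text
scene lip X 312 -0.03233452610960821 0.010421597405941443 jaw -0.0004215974059414429
side lip X 385 -0.029324471462173676 0.010406121609671066 jaw -0.000406121609671066
scene 509 [544.8 222.7] [165.8 244.1] -4.409999999999997
side 462 [545.8 223.1] [172.  244.1] -5.310000000000002
knob 62 0.10195286168404345 0.1220006665785549 0.11303849414982803
[0.464 0.191] 98 [462.5 191.6] 0.12669204383515598
[0.47  0.268] 85 [470.2 272.2] 0.12672296338399935
[0.542 0.184] 104 [539.8 183.4] 0.12677793802347254
[0.548 0.262] 96 [547.9 264. ] 0.12680777550632338
[0.619 0.178] 110 [619.4 176. ] 0.12709425890424608
[0.626 0.256] 100 [628.7 252.1] 0.12661249957160847
knob 48 0.10022210474282034 0.11873931786561501 0.11395656752862482
```

View pics/s4.png

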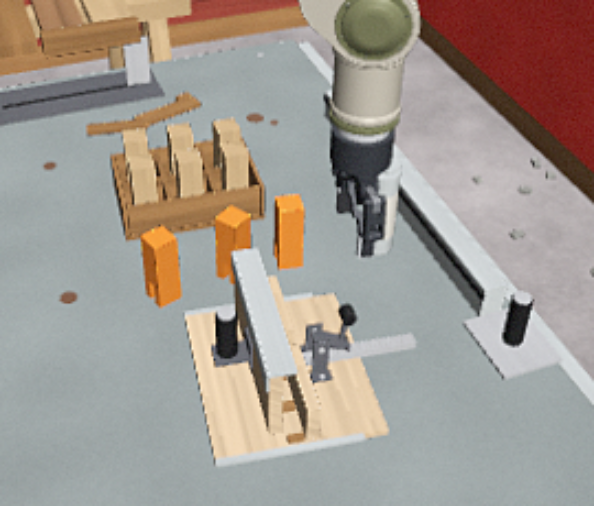

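The jaw is home, the pawl is down with its knob at (347,315), all six blanks stand upright in the crate, and the gripper is clear. I'm handing in.

```bash
python3 -c "
from workcell import ctrl
print(ctrl.hand_in())"
```

```text
the job is handed in; nothing more can be done
None
```

I handed the job in: all four blanks stand in the crate with the two already stored, one to a cell, the jaw is fully home and the pawl is down in the teeth; no verdict came back.

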